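# Set out the reagents round the sample dish

## Robot

A 6-joint arm with a two-finger parallel gripper is mounted at the origin on a cart in front of the work surface, level with it; the furniture and walls round the work are solid. World frame = base frame: x ahead of the robot, y to its left, z up, the work surface at z = 0. Lengths are in mm, angles in rad, forces in N, time in s.
With the tool pointing down it reaches from about 350 to 775 mm from the base axis. Payload 7.3 kg.
Tool frame: the origin (TCP) lies midway between the tips of the shut fingers; the grasp point (between the pads) lies 19 mm behind it; z points along the fingers, x is the direction in which the jaws open and shut, and the axes are right-handed (so a half turn about z gives the same grasp; the last joint's range is limited). The gripper opens to 92 mm and grips with 3 to 60 N. Pads are 19 mm wide; open, the fingers measure 130 mm over their backs; the gripper's body (75 mm by 190 mm) begins 47 mm behind the grasp point.
Start: joints at [1.177, 0.342, 1.524, -0, 1.275, -0.146], TCP at [128.752, 508.987, 226.741] pointing down, gripper open.
Joint ranges: [-2.53, 2.53], [-0.77, 2.02], [0.04, 2.7], [-1, 4.14], [0.28, 2.66], [-3.11, 3.11]. Speed limits (rad/s): [2.57, 2.57, 3.14, 3.14, 3.14, 3.14].

## Interface

Orientations are given as [roll, pitch, yaw] about the fixed x, y, z axes, in that order (R = Rz(yaw) Ry(pitch) Rx(roll)).
In Python, from plant import bot gives the robot as it stands.
- The arm moves only by the shell command python3 -m pendant 'ROWS' [OPENING]. ROWS is JSON, a list of rows, each an object with "linear": the shift along the world's x, y, z in mm, a list of three; "twist": the turn about the world's z in degrees. In form: [{"linear": [x, y, z], "twist": twist}, ...]. A call has 1 to 20 rows; each row is the pose to reach, as a shift and turn from the pose commanded when the call began; what a row does not reach only later rows make up. A row lasts 1/8 s, in which the tool goes at most 62.5 mm and 10.7 degrees, less where a joint would pass 70% of its speed; a pose out of reach is approached as far as the arm can. A call with a gripper value outside its range is refused whole. OPENING is the closure in counts, from 0 (fully open) to 255 (shut), set as the call begins (- or left out, the last holds). The fingers move at their own pace and stop on an object; the grip force is fixed at half the most. Time passes only in rows, so rows that repeat a pose let the fingers close. It gives the time, the measured TCP pose, the force and the opening at its end, in the units of the state.
- bot.get_obs(): the state, without advancing time (a new reading comes with each control period).
- bot.capture(name): name is "side" or "top" or "wrist"; returns a dict with "frame" (384x512x3 uint8, blue, green, red), "z_map" (384x512 float32, mm along the optical axis (not along the pixel's ray), 0 where there is no reading), "fx", "fy", "cx", "cy" (pixels), "rvec" (rotation vector, rad) and "tvec" (3), from world to camera coordinates, as OpenCV has them. Camera axes: x right, y down, z forward; pixel columns grow to the right and rows downward; lengths in mm; the calibration is good to about 2 mm. A picture is of the moment at which its call begins.
- bot.close_job(): hands the job in, once; it reports no verdict.
The state is a dict: "time": time; "joint_positions": joint angles; "dq": joint speeds; "tau": joint torques, N m; "tool_pos": TCP position; "tcp_rot": TCP orientation; "contact_force": force on the tool from outside, world axes, zero at the start; "moment": the same for the moment, N m; "grip_width": finger opening in mm.
Only numpy, scipy, OpenCV 4.12 (cv2) and the standard library are available. Lean on these libraries where they do the work, as an engineer would, in place of code of your own. Each camera call takes 0.05 s, during which the arm holds its last target. There are 200 camera calls.

## Task

Set out the kit for the next run round the small cream dish, everything standing upright: the capped sample vial in the middle of the dish, the tall amber bottle directly behind the dish, the white bottle with the wide red cap straight to the left of the amber bottle, and the little dropper bottle straight to the right of the dish (left, right and behind as seen from the robot, along the edges of the worktop). Leave a gap of about 25 mm between the dish rim and the amber bottle, between the two big bottles, and between the dish rim and the dropper bottle; do not tip anything over or disturb the timer or the petri dish.

Things in the scene. Friction and masses are not known exactly. Their poses are not given: they have to be found in the camera images.
- dish: small round cream dish fixed to the worktop, 83 mm across the rim and 38 mm high; origin at the centre of its underside, axes along the world's. Inside, a flat floor about 44 mm across lies 3 mm above the worktop; the wall slopes outward from it to the rim. Behind is +x (away from the robot), left is +y
- amber_bottle: the tallest of the loose bottles: amber body 62 mm in diameter with a black screw cap, 145 mm high, 0.24 kg; loose. The body narrows in a shoulder below the cap; the cap is 37 mm in diameter, from 121 mm to the top. Origin at the centre of its underside, z up
- white_bottle: whitish bottle 56 mm in diameter with a wide red screw cap, 122 mm high, 0.17 kg; loose. The cap is 46 mm in diameter, from 102 mm to the top. Origin at the centre of its underside, z up. (Not the taller red-capped bottle that stands at the back against the wall post)
- dropper_bottle: little brown dropper bottle with a black rubber teat, 33 mm in diameter, 102 mm high, 0.07 kg; loose. Straight round body up to about 55 mm, shoulder and collar (24 mm in diameter) to 77 mm, teat 13 mm thick above. Origin at the centre of its underside, z up
- vial: small plain whitish glass sample vial with a black cap, 21 mm in diameter, 57 mm high, 0.02 kg; loose. The cap is 18 mm in diameter, from 46 mm to the top. Origin at the centre of its underside, z up
- timer: bystander: flat white lab timer 70 x 64 x 16 mm lying loose left of the work; origin at the centre of its underside
- petri: bystander: flat glass petri dish, 92 mm across, 17 mm high, loose, at the back on the left; origin at the centre of its underside
- evaporator: obstacle: the fixed rotary evaporator, origin under it at about [0.56, 0.10, 0]. Base plate 38 mm high from x = 0.40 back, y = 0.01 to 0.25; glass and motor over it up to 0.7 m high, from x = 0.54 back, y up to 0.34. Carry things across in front of it and the bath, at about x = 0.34
- water_bath: obstacle: the fixed water bath, origin under it at about [0.55, -0.17, 0]; front face at x = 0.43, its knob to x = 0.40, y = -0.29 to 0.01, about 0.19 m high. To its right stands the fixed vacuum pump, from about x = 0.44 back, y below -0.41

How it is judged (in metres and radians):
At the end, for the whole second after the job is handed in: Upright, at rest: vial on the dish floor, 12 mm from its centre at most; amber bottle 98 mm (+-15) behind the dish, dropper 83 mm (+-15) right of it (centres), each within 14 mm sideways; white bottle left of the amber, centres 84 mm (+-14) apart and 98 mm (+-22) behind the dish (horizontal distance between vial and dish below 0.012 m and z of vial in the frame of dish between 0 and 0.008 m and x of amber_bottle in the frame of dish between 0.083 and 0.113 m and y of amber_bottle in the frame of dish between -0.014 and 0.014 m and horizontal distance between white_bottle and amber_bottle between 0.07 and 0.098 m and x of white_bottle in the frame of dish between 0.076 and 0.12 m and y of white_bottle in the frame of dish above 0.05 m and y of dropper_bottle in the frame of dish between -0.098 and -0.068 m and x of dropper_bottle in the frame of dish between -0.014 and 0.014 m and height (world z) of each of amber_bottle, white_bottle, dropper_bottle below 0.004 m and angle between vial's own z axis and vertical below 0.12 rad and angle between each of amber_bottle, white_bottle, dropper_bottle's own z axis and vertical below 0.08 rad and linear speed of each of vial, amber_bottle, white_bottle, dropper_bottle below 0.02 m/s); the robot touches nothing.
It fails at once if the timer or the petri dish is moved by more than 10 mm (distance of any of timer, petri from where it was at the start of the episode above 0.01 m).
It fails at once if a bottle or the vial is tipped over (angle between any of amber_bottle, white_bottle, dropper_bottle, vial's own z axis and vertical above 0.9 rad).
It also fails if it takes over 136 s, if anything falls off the work surface, if the arm or the gripper's body presses on something with over 40 N, if the wrist force passes 120 N, or if a joint passes its speed limit or range.

## Working session

There is one attempt and no reset: what is moved stays moved. The work goes in short steps, Python scripts to look and compute and a shell command to move; the robot and the scene stay as the last step left them, time stands still between calls to the robot, and variables do not carry over. Pictures are saved under pics/ and viewed, about 12 in all and at most 16, crops included, and the job is handed in when it is done.

```bash
ls; mkdir -p pics; cat > h.py <<'E'
import numpy as np, cv2
from plant import bot
def cap(n,f=None):
    c=bot.capture(n)
    if f: cv2.imwrite('pics/'+f,c['frame'])
    return c
def world(c):
    R=cv2.Rodrigues(np.array(c['rvec'],float))[0]; t=np.array(c['tvec'],float).ravel()
    z=c['z_map']; v,u=np.mgrid[:z.shape[0],:z.shape[1]]
    P=np.stack([(u-c['cx'])/c['fx']*z,(v-c['cy'])/c['fy']*z,z],-1)
    W=(P-t)@R; W[z==0]=np.nan
    return W
E
python3 - <<'E'
from h import *
o=bot.get_obs(); print({k:o[k] for k in('time','tool_pos','tcp_rot','grip_width')})
for n in('side','top'):
    c=cap(n,n+'0.png'); W=world(c); np.savez(n+'0.npz',W=W,frame=c['frame'],**{k:c[k] for k in('fx','fy','cx','cy','rvec','tvec')})
    R=cv2.Rodrigues(np.array(c['rvec'],float))[0]; print(n,-R.T@np.array(c['tvec']).ravel(),c['fx'])
E
```

```text
pics
{'time': 0.0, 'tool_pos': array([128.5588526 , 508.5829994 , 226.04736095]), 'tcp_rot': array([-3.14132658e+00,  1.55027231e-03,  1.32302873e+00]), 'grip_width': 91.97924233718521}
side [-750.90655625 -171.79027801  694.41311521] 401.6696044394253
top [ 452.04979446   91.74339618 1318.5639151 ] 379.93109085554215
```

View pics/side0.png

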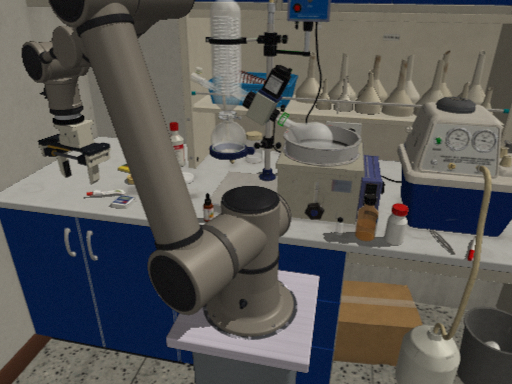

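View pics/top0.png

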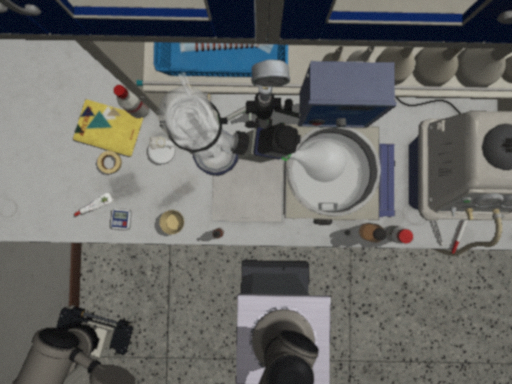

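Side view: vial (340,227), amber (367,220), white (398,225), dropper (208,208). Top view: dish (171,222), dropper (217,233), amber (372,232), white (402,236).

```bash
python3 - <<'E'
from h import *
T=np.load('top0.npz');S=np.load('side0.npz')
def blob(D,u0,u1,v0,v1,zmin,zmax):
    W=D['W'][v0:v1,u0:u1]; f=D['frame'][v0:v1,u0:u1]
    m=(W[...,2]>zmin)&(W[...,2]<zmax); P=W[m]
    if len(P)<3: return len(P)
    return len(P),P.mean(0).round(1),P.min(0).round(),P.max(0).round(),f[m].mean(0).round()
print('dish top rim',blob(T,150,195,200,242,30,50))
print('drop',blob(T,207,230,222,245,20,60),blob(T,207,230,222,245,60,115))
print('amb cap',blob(T,355,388,218,245,115,160)); print('wh cap',blob(T,388,418,222,250,95,135))
print('vial',blob(T,325,355,222,245,20,75))
print('timer',blob(T,105,135,203,235,8,30)); print('petri',blob(T,140,180,130,170,8,30))
print('side: drop',blob(S,198,220,190,225,10,115)); print('amb',blob(S,355,380,195,245,110,160)); print('wh',blob(S,385,412,200,248,95,135)); print('vial',blob(S,332,346,214,240,8,75))
a=cv2.resize(T['frame'][195:255,140:240],None,fx=6,fy=6);b=cv2.resize(T['frame'][195:255,320:420],None,fx=6,fy=6)
b2=cv2.resize(S['frame'][180:255,320:420],None,fx=4,fy=4)
a=cv2.resize(a,(600,300))if 0 else a
cv2.imwrite('pics/c1.png',np.vstack([cv2.resize(a,(480,288)),cv2.resize(b,(480,288))]))
E
```

```text
dish top rim (101, array([397.1, 388.1,  36.5]), array([359., 344.,  30.]), array([440., 427.,  44.]), array([ 94., 117., 125.]))
drop (29, array([369.1, 224.4,  50.5]), array([350., 213.,  23.]), array([380., 245.,  60.]), array([76., 82., 94.])) (62, array([364.8, 227.6,  76.2]), array([351., 214.,  60.]), array([377., 241., 102.]), array([49., 53., 60.]))
amb cap (135, array([ 376.4, -280.3,  142. ]), array([ 359., -299.,  120.]), array([ 393., -265.,  149.]), array([42., 45., 49.]))
wh cap (194, array([ 370.7, -367.9,  119.6]), array([ 349., -394.,   95.]), array([ 393., -347.,  127.]), array([ 51.,  53., 133.]))
vial (50, array([ 381.1, -186.1,   51.8]), array([ 366., -210.,   25.]), array([ 406., -129.,   74.]), array([63., 65., 66.]))
timer (382, array([405.8, 565.6,  15.7]), array([351., 532.,   8.]), array([457., 618.,  22.]), array([119., 113., 112.]))
petri (348, array([628.4, 430.7,  16.4]), array([578., 380.,   8.]), array([658., 477.,  25.]), array([175., 179., 179.]))
side: drop (379, array([392.1, 222.1,  41.7]), array([342., 197.,  10.]), array([517., 249.,  98.]), array([ 86.,  96., 105.]))
amb (180, array([ 374.1, -285.9,  129.4]), array([ 354., -321.,  110.]), array([ 446., -247.,  146.]), array([30., 33., 38.]))
wh (208, array([ 361.3, -374.8,  113.4]), array([ 343., -423.,   95.]), array([ 466., -352.,  124.]), array([ 31.,  33., 119.]))
vial (190, array([ 396.1, -204.9,   31.2]), array([ 359., -227.,    9.]), array([ 433., -182.,   59.]), array([ 90.,  99., 102.]))
```

View pics/c1.png

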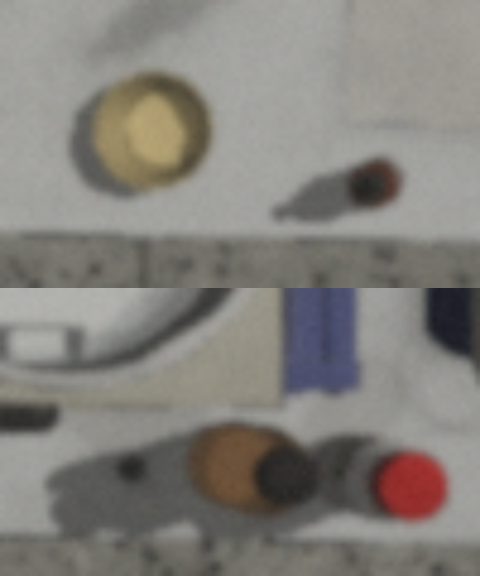

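Crop: dish (152,130) top half; dropper (370,185); bottom half: vial cap (131,179), amber cap (285,187), white cap (411,197). I'll cast rays onto planes at known heights.

```bash
cat >> h.py <<'E'
def ray(D,u,v,z):
    R=cv2.Rodrigues(np.array(D['rvec'],float))[0]; t=np.array(D['tvec'],float).ravel()
    C=-R.T@t; d=R.T@np.array([(u-D['cx'])/D['fx'],(v-D['cy'])/D['fy'],1.])
    return (C+d*(z-C[2])/d[2])
def big(m,u0=0,v0=0):
    n,l,s,c=cv2.connectedComponentsWithStats(m.astype(np.uint8))
    i=1+np.argmax(s[1:,4]); return c[i]+[u0,v0],s[i]
E
python3 - <<'E'
from h import *
T=np.load('top0.npz');S=np.load('side0.npz')
f=T['frame'].astype(int);fs=S['frame'].astype(int)
def do(name,D,u0,u1,v0,v1,fn,z):
    f=D['frame'].astype(int)[v0:v1,u0:u1]; m=fn(f[...,0],f[...,1],f[...,2])
    c,s=big(m,u0,v0); print(name,c.round(1),s,ray(D,*c,z).round(1))
dark=lambda b,g,r:(r<62)
do('dish',T,150,195,200,242,lambda b,g,r:r-b>35,38)
do('vial',T,342,353,226,239,lambda b,g,r:r<65,57)
do('amber cap',T,370,390,220,243,lambda b,g,r:r<70,145)
do('white cap',T,388,418,222,250,lambda b,g,r:r-g>60,122)
do('drop teat',T,207,225,225,243,lambda b,g,r:(r<55),95)
do('drop teat side',S,200,217,190,225,lambda b,g,r:(r<40),90)
do('white cap side',S,385,415,195,225,lambda b,g,r:(r-g>60),112)
print('edge',[ray(T,u,v,0).round() for u,v in((171,244),(372,244.5))])
b2=cv2.resize(S['frame'][180:255,190:230],None,fx=7,fy=7,interpolation=2);b=cv2.resize(S['frame'][180:255,325:415],None,fx=5.5,fy=7,interpolation=2)
cv2.imwrite('pics/c2.png',np.hstack([b2,b]))
E
```

```text
dish [169.1 222.6] [ 10  12  21  22 323] [394.4 391.5  38. ]
vial [346.8 232.2] [ 2  4  6  5 22] [ 373.3 -201.5   57. ]
amber cap [380.7 233.7] [  3   6  17  16 187] [ 375.8 -285.5  145. ]
white cap [405.7 235.9] [ 11   8  14  13 146] [ 368.6 -371.4  122. ]
drop teat [215.9 233.8] [ 6  7  7  5 25] [363.5 227.4  95. ]
drop teat side [207.3 200.1] [ 4  4  7 11 47] [332.7 214.2  90. ]
white cap side [400.  209.3] [  7   8  17  13 163] [ 368.2 -378.   112. ]
edge [array([319., 392.,   0.]), array([ 329., -302.,    0.])]
```

View pics/c2.png

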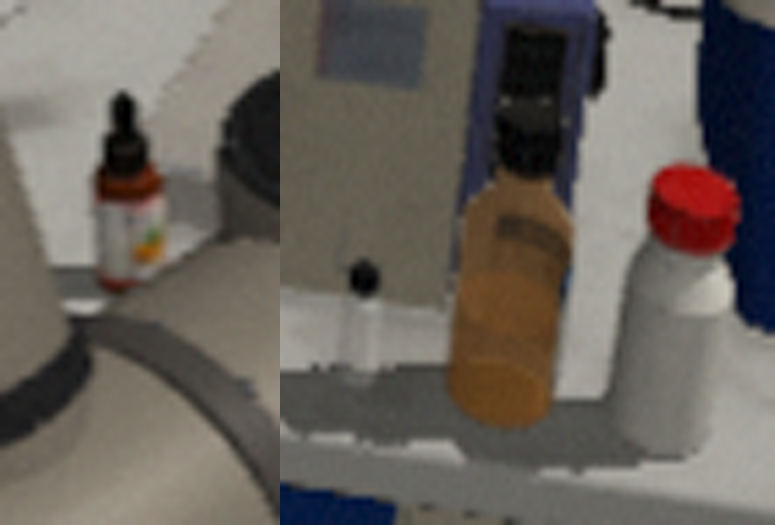

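Picture: dropper upright with foot at (118,290), vial foot (360,385), amber and white standing separately. Dish ≈ (396,386), vial (373,-201), amber (376,-285), white (369,-371), dropper (364,227). I'll move over the dish and dropper and look from the wrist.

```bash
python3 -m pendant '[{"linear":[50,-50,20],"twist":5},{"linear":[100,-100,40],"twist":14.2},{"linear":[150,-150,60],"twist":14.2},{"linear":[190,-190,60],"twist":14.2},{"linear":[210,-210,60],"twist":14.2},{"linear":[210,-210,60],"twist":14.2},{"linear":[210,-210,60],"twist":14.2}]' 0
python3 - <<'E'
from h import *
c=cap('wrist','w1.png'); R=cv2.Rodrigues(np.array(c['rvec'],float))[0]; print(-R.T@np.array(c['tvec']).ravel(),R.round(2),c['fx'],c['cx'],c['cy']); print(bot.get_obs()['tool_pos'],bot.get_obs()['tcp_rot'])
np.savez('w1.npz',W=world(c),**c)
S=np.load('side0.npz'); print('drop foot',ray(S,206.9,221,0),'vial foot',ray(S,325+(360-280)/5.5,180+382/7,0),'amber',ray(S,325+(500-280)/5.5,180+422/7,0),'white',ray(S,325+(662-280)/5.5,180+448/7,0))
E
```

```text
time: 0.98
tool_pos: [338.4, 299.0, 286.4]
tcp_rot: [-3.141, -0.0, 1.57]
contact_force: [0.4, -0.0, 0.3]
grip_width: 91.9
[265.9403356  298.63114568 443.78440392] [[ 0.    1.   -0.  ]
 [ 0.96 -0.    0.27]
 [ 0.27 -0.   -0.96]] 271.7671507897972 253.31850473541357 190.19836789683887
[338.00670351 299.48206957 286.45228899] [-3.14066483e+00 -5.45698644e-06  1.57147861e+00]
drop foot [350.69288481 225.5695318    0.        ] vial foot [ 366.24897534 -211.68325635    0.        ] amber [ 350.87904829 -290.03170685    0.        ] white [ 350.22038765 -377.93158452    0.        ]
```

View pics/w1.png

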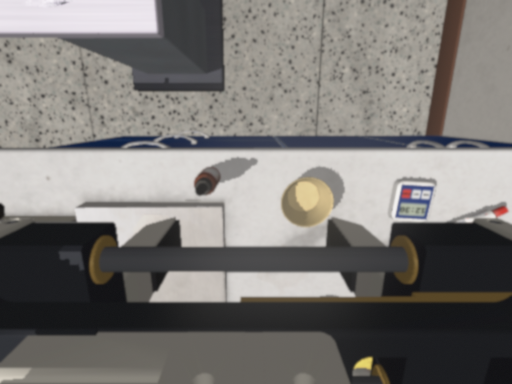

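Wrist view: dropper teat tip (204,188), dish centre (307,202), timer (414,200).

```bash
python3 - <<'E'
from h import *
D=np.load('w1.npz'); f=D['frame'].astype(int)
b,g,r=f[...,0],f[...,1],f[...,2]
m=np.zeros(b.shape,bool); m[170:235,275:342]=(r-b>30)[170:235,275:342]
cs,_=cv2.findContours(m.astype(np.uint8),0,1); k=max(cs,key=cv2.contourArea); e=cv2.fitEllipse(cv2.convexHull(k)); print(e,ray(D,*e[0],38))
h=cv2.convexHull(k)[:,0]; P=np.array([ray(D,u+0,v+0,38)[:2] for u,v in h]); print(P.min(0),P.max(0))
A=np.c_[2*P,np.ones(len(P))]; s=np.linalg.lstsq(A,(P**2).sum(1),rcond=None)[0]; print('circle',s[:2],np.sqrt(s[2]+s[0]**2+s[1]**2))
W=D['W']; q=W[165:200,190:225].reshape(-1,3)
for lo,hi in((10,52),(52,78),(82,110)):
    p=q[(q[:,2]>lo)&(q[:,2]<hi)]; print(lo,len(p),p.mean(0).round(1),p.min(0).round(),p.max(0).round())
q=W[180:228,280:335].reshape(-1,3);p=q[(q[:,2]>32)&(q[:,2]<45)];print('dish depth',p.min(0),p.max(0))
c,s=big((r<50)[178:197,192:216],192,178);print(c,s,ray(D,*c,92))
T=np.load('top0.npz'); q=T['W'][225:243,207:228].reshape(-1,3);p=q[(q[:,2]>85)];print(p.round())
E
```

```text
((307.1130065917969, 201.62954711914062), (49.03678512573242, 53.00239562988281), 70.08861541748047) [396.38660644 382.73797035  38.        ]
[356.88195197 341.75287516] [437.49359983 423.72580018]
circle [397.42679363 382.7303968 ] 40.93070743878666
10 130 [352.5 235.2  32.5] [346. 218.  10.] [371. 244.  52.]
52 307 [358.2 230.6  65.6] [347. 211.  52.] [378. 243.  78.]
82 91 [361.6 228.2  95.5] [357. 221.  83.] [369. 234. 102.]
dish depth [361.3133091  341.74975928  32.03261446] [439.90417308 423.88507747  39.24028383]
[201.32608696 188.32608696] [ 6  7  8  8 46] [360.21643288 228.80849292  92.        ]
[[369. 230.  97.]
 [369. 227.  95.]
 [369. 225.  85.]
 [366. 233.  99.]
 [367. 230. 101.]
 [366. 227.  98.]
 [367. 223.  99.]
 [363. 233.  98.]
 [363. 230. 101.]
 [363. 227.  99.]
 [364. 223. 102.]
 [360. 233.  98.]
 [360. 230.  99.]
 [360. 227.  94.]]
```

Dish (397.5, 383), fitted radius 41 (41.5 expected); dropper (363, 228). Fetch the dropper with the jaws along y.

```bash
python3 -m pendant '[{"linear":[12,-35,0],"twist":0},{"linear":[25,-71,0],"twist":0},{"linear":[25,-71,-50],"twist":0},{"linear":[25,-71,-100],"twist":0},{"linear":[25,-71,-150],"twist":0},{"linear":[25,-71,-190],"twist":0},{"linear":[25,-71,-225],"twist":0},{"linear":[25,-71,-250],"twist":0},{"linear":[25,-71,-259],"twist":0},{"linear":[25,-71,-259],"twist":0}]' 0
python3 -m pendant '[{"linear":[0,0,0],"twist":0},{"linear":[0,0,0],"twist":0},{"linear":[0,0,0],"twist":0},{"linear":[0,0,0],"twist":0},{"linear":[0,0,0],"twist":0},{"linear":[0,0,0],"twist":0},{"linear":[0,0,0],"twist":0},{"linear":[0,0,0],"twist":0}]' 255
```

```text
time: 2.28
tool_pos: [363.3, 228.7, 27.7]
tcp_rot: [-3.141, 0.0, 1.572]
contact_force: [0.1, 0.7, 0.3]
grip_width: 91.7
time: 3.28
tool_pos: [363.7, 227.9, 27.7]
tcp_rot: [-3.141, -0.0, 1.571]
contact_force: [0.9, 0.4, -0.5]
grip_width: 31.6
```

```bash
python3 -m pendant '[{"linear":[0,0,15],"twist":0},{"linear":[0,0,40],"twist":0},{"linear":[0,0,60],"twist":0},{"linear":[0,12,60],"twist":-10},{"linear":[0,25,60],"twist":-20},{"linear":[5,38,60],"twist":-30},{"linear":[10,50,60],"twist":-40},{"linear":[15,60,60],"twist":-50},{"linear":[22,68,60],"twist":-60},{"linear":[30,72,60],"twist":-70},{"linear":[34,72,60],"twist":-80},{"linear":[34,72,60],"twist":-90},{"linear":[34,72,60],"twist":-90},{"linear":[34,72,40],"twist":-90},{"linear":[34,72,20],"twist":-90},{"linear":[34,72,8],"twist":-90},{"linear":[34,72,2],"twist":-90},{"linear":[34,72,0],"twist":-90},{"linear":[34,72,0],"twist":-90}]' 255
```

```text
time: 5.65
tool_pos: [398.0, 300.2, 28.1]
tcp_rot: [-3.141, -0.001, 0.001]
contact_force: [-0.1, 0.5, -0.5]
grip_width: 31.7
```

```bash
python3 -m pendant '[{"linear":[0,0,0],"twist":0},{"linear":[0,0,0],"twist":0},{"linear":[0,0,0],"twist":0},{"linear":[0,0,0],"twist":0},{"linear":[0,0,20],"twist":0},{"linear":[0,0,60],"twist":0},{"linear":[0,0,120],"twist":0},{"linear":[0,0,180],"twist":0},{"linear":[0,0,208],"twist":0}]' 0
python3 - <<'E'
from h import *
c=cap('top'); W=world(c); f=c['frame'][195:255,140:240]; cv2.imwrite('pics/c3.png',cv2.resize(f,(600,360)))
E
```

```text
time: 6.78
tool_pos: [398.6, 300.5, 239.4]
tcp_rot: [-3.139, -0.005, 0.0]
contact_force: [0.9, 0.1, 0.3]
grip_width: 91.6
```

View pics/c3.png

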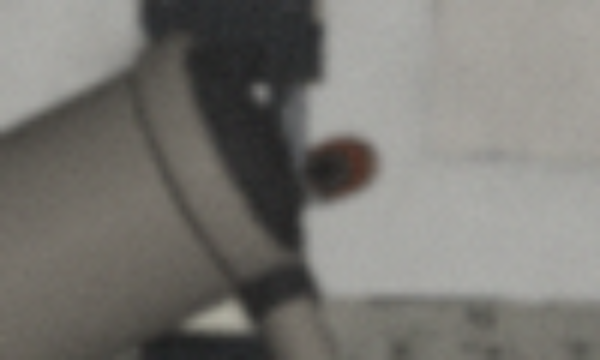

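```bash
python3 -m pendant '[{"linear":[-10,-40,0],"twist":10},{"linear":[-20,-90,0],"twist":20},{"linear":[-30,-140,0],"twist":30},{"linear":[-38,-195,0],"twist":40},{"linear":[-43,-250,0],"twist":50},{"linear":[-43,-300,0],"twist":60},{"linear":[-43,-350,0],"twist":70},{"linear":[-40,-400,0],"twist":80},{"linear":[-35,-450,0],"twist":90},{"linear":[-28,-505,0],"twist":90},{"linear":[-22,-555,0],"twist":90},{"linear":[-22,-585,0],"twist":90},{"linear":[-22,-585,-10],"twist":90},{"linear":[-22,-585,-30],"twist":90},{"linear":[-22,-585,-30],"twist":90}]' 61
python3 - <<'E'
from h import *
c=cap('wrist','w2.png'); np.savez('w2.npz',W=world(c),**c)
E
```

```text
time: 8.7
tool_pos: [374.9, -283.2, 204.1]
tcp_rot: [-3.139, -0.003, 1.571]
contact_force: [-0.3, 0.9, 0.4]
grip_width: 69.7
```

View pics/w2.png

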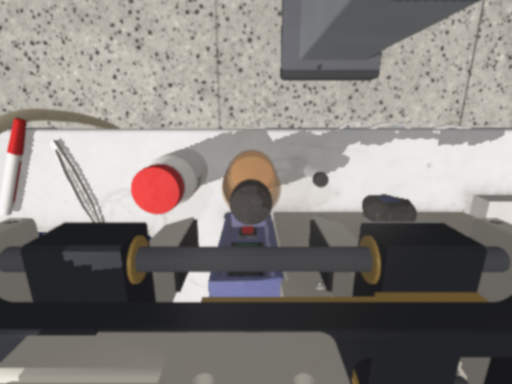

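Top crop: dropper upright at (340,167). Wrist view: amber cap (250,202), white cap (158,189), vial cap (320,179).

```bash
python3 - <<'E'
from h import *
D=np.load('w2.npz'); o=bot.get_obs(); print(o['tool_pos'],o['tcp_rot'])
for n,p,z in(('amber',(250,202),145),('white',(158,189),122),('vial',(320,179),57)): print(n,ray(D,*p,z).round(1))
E
```

```text
[ 375.43154685 -283.77821569  205.20073876] [-3.14024199e+00 -1.75344616e-03  1.57159638e+00]
amber [ 372.2 -286.3  145. ]
white [ 367.1 -370.4  122. ]
vial [ 372.7 -206.5   57. ]
```

```bash
python3 -m pendant '[{"linear":[-1,-1,-25],"twist":0},{"linear":[-1,-1,-50],"twist":0},{"linear":[-1,-1,-70],"twist":0},{"linear":[-1,-1,-82],"twist":0},{"linear":[-1,-1,-89],"twist":0},{"linear":[-1,-1,-89],"twist":0}]' -
python3 -m pendant '[{"linear":[0,0,0],"twist":0},{"linear":[0,0,0],"twist":0},{"linear":[0,0,0],"twist":0},{"linear":[0,0,0],"twist":0},{"linear":[0,0,0],"twist":0},{"linear":[0,0,0],"twist":0},{"linear":[0,0,0],"twist":0}]' 255
```

```text
time: 9.5
tool_pos: [374.9, -286.0, 116.9]
tcp_rot: [3.141, -0.0, 1.571]
contact_force: [-0.4, -0.2, 0.1]
grip_width: 69.8
time: 10.38
tool_pos: [374.8, -285.9, 116.8]
tcp_rot: [3.141, -0.0, 1.571]
contact_force: [0.3, 2.2, 2.3]
grip_width: 40.6
```

```bash
python3 -m pendant '[{"linear":[0,0,0],"twist":0},{"linear":[0,0,0],"twist":0},{"linear":[0,0,0],"twist":0}]' 255
python3 -m pendant '[{"linear":[0,0,8],"twist":0},{"linear":[0,0,20],"twist":0},{"linear":[0,0,20],"twist":0},{"linear":[0,0,20],"twist":0}]' 255
```

```text
time: 10.75
tool_pos: [374.8, -286.0, 116.8]
tcp_rot: [3.141, -0.0, 1.571]
contact_force: [-0.3, 2.7, 3.9]
grip_width: 40.5
time: 11.25
tool_pos: [374.7, -286.0, 136.7]
tcp_rot: [-3.142, 0.0, 1.571]
contact_force: [-0.4, -0.6, -2.9]
grip_width: 40.5
```

Width 40.5 rather than 37: the tips are on the shoulder. Set it back and grip higher.

```bash
python3 -m pendant '[{"linear":[0,0,-10],"twist":0},{"linear":[0,0,-17],"twist":0},{"linear":[0,0,-20],"twist":0},{"linear":[0,0,-20],"twist":0},{"linear":[0,0,-20],"twist":0}]' 255
python3 -m pendant '[{"linear":[0,0,0],"twist":0},{"linear":[0,0,0],"twist":0},{"linear":[0,0,0],"twist":0},{"linear":[0,0,4],"twist":0},{"linear":[0,0,8],"twist":0},{"linear":[0,0,8],"twist":0}]' 100
python3 -m pendant '[{"linear":[0,0,0],"twist":0},{"linear":[0,0,0],"twist":0},{"linear":[0,0,0],"twist":0},{"linear":[0,0,0],"twist":0},{"linear":[0,0,0],"twist":0},{"linear":[0,0,0],"twist":0}]' 255
```

```text
time: 11.88
tool_pos: [374.7, -285.9, 116.9]
tcp_rot: [-3.142, -0.0, 1.571]
contact_force: [-0.7, 1.8, 3.6]
grip_width: 40.1
time: 12.62
tool_pos: [375.0, -286.3, 125.2]
tcp_rot: [3.141, 0.001, 1.571]
contact_force: [0.6, 0.2, -0.5]
grip_width: 55.7
time: 13.38
tool_pos: [374.7, -285.9, 124.6]
tcp_rot: [-3.141, -0.0, 1.571]
contact_force: [-0.3, 0.1, -0.3]
grip_width: 36.2
```

```bash
python3 -m pendant '[{"linear":[0,0,15],"twist":0},{"linear":[0,0,45],"twist":0},{"linear":[-5,0,80],"twist":0},{"linear":[-12,10,105],"twist":0},{"linear":[-18,35,110],"twist":0},{"linear":[-20,75,110],"twist":0},{"linear":[-20,120,110],"twist":0},{"linear":[-20,168,110],"twist":0},{"linear":[-20,216,110],"twist":0},{"linear":[-20,264,110],"twist":0},{"linear":[-20,312,110],"twist":0},{"linear":[-20,360,110],"twist":0},{"linear":[-20,408,110],"twist":0},{"linear":[-20,456,110],"twist":0},{"linear":[-20,504,110],"twist":-5},{"linear":[-20,552,110],"twist":-10},{"linear":[-20,595,110],"twist":-16},{"linear":[-15,630,110],"twist":-23},{"linear":[0,655,110],"twist":-30},{"linear":[15,669,110],"twist":-38}]' 255
python3 -m pendant '[{"linear":[25,0,0],"twist":-5},{"linear":[55,0,0],"twist":-7},{"linear":[85,0,0],"twist":-7},{"linear":[103,0,0],"twist":-7},{"linear":[108,0,0],"twist":-7},{"linear":[108,0,0],"twist":-7},{"linear":[108,0,-25],"twist":-7},{"linear":[108,0,-55],"twist":-7},{"linear":[108,0,-80],"twist":-7},{"linear":[108,0,-98],"twist":-7},{"linear":[108,0,-106],"twist":-7},{"linear":[108,0,-109],"twist":-7},{"linear":[108,0,-109],"twist":-7}]' 255
```

```text
time: 15.88
tool_pos: [389.8, 384.1, 234.1]
tcp_rot: [-3.142, 0.001, 0.905]
contact_force: [0.9, -0.2, -1.4]
grip_width: 36.4
time: 17.5
tool_pos: [497.9, 383.2, 126.4]
tcp_rot: [3.141, -0.001, 0.786]
contact_force: [0.2, -0.3, -2.3]
grip_width: 36.2
```

```bash
python3 -m pendant '[{"linear":[0,0,-1],"twist":0},{"linear":[0,0,-2],"twist":0},{"linear":[0,0,-2],"twist":0}]' 255
python3 -m pendant '[{"linear":[0,0,0],"twist":0},{"linear":[0,0,0],"twist":0},{"linear":[0,0,0],"twist":0},{"linear":[0,0,0],"twist":0},{"linear":[0,0,20],"twist":0},{"linear":[0,0,60],"twist":0},{"linear":[0,0,100],"twist":0},{"linear":[-40,0,110],"twist":7},{"linear":[-90,0,110],"twist":15},{"linear":[-130,-20,110],"twist":24},{"linear":[-143,-70,110],"twist":33},{"linear":[-143,-130,110],"twist":42},{"linear":[-143,-190,110],"twist":45},{"linear":[-143,-250,110],"twist":45},{"linear":[-143,-310,110],"twist":45},{"linear":[-143,-370,110],"twist":45}]' 80
```

```text
time: 17.88
tool_pos: [498.2, 383.2, 124.6]
tcp_rot: [3.141, -0.002, 0.785]
contact_force: [0.0, 1.3, 2.8]
grip_width: 36.5
time: 19.88
tool_pos: [354.5, 11.2, 234.1]
tcp_rot: [3.14, 0.0, 1.571]
contact_force: [0.8, -0.3, 0.9]
grip_width: 62.8
```

```bash
python3 -m pendant '[{"linear":[0,-45,0],"twist":0},{"linear":[0,-95,0],"twist":0},{"linear":[0,-150,0],"twist":0},{"linear":[0,-205,0],"twist":0},{"linear":[3,-260,0],"twist":0},{"linear":[8,-315,0],"twist":0},{"linear":[13,-360,0],"twist":0},{"linear":[13,-382,0],"twist":0},{"linear":[13,-382,-10],"twist":0},{"linear":[13,-382,-50],"twist":0},{"linear":[13,-382,-90],"twist":0},{"linear":[13,-382,-115],"twist":0},{"linear":[13,-382,-129],"twist":0},{"linear":[13,-382,-129],"twist":0}]' 55
python3 -m pendant '[{"linear":[0,0,0],"twist":0},{"linear":[0,0,0],"twist":0},{"linear":[0,0,0],"twist":0},{"linear":[0,0,0],"twist":0},{"linear":[0,0,0],"twist":0},{"linear":[0,0,0],"twist":0}]' 255
```

```text
time: 21.62
tool_pos: [367.6, -368.1, 104.2]
tcp_rot: [-3.141, -0.001, 1.571]
contact_force: [-0.4, -0.7, 0.5]
grip_width: 72.0
time: 22.38
tool_pos: [368.1, -369.5, 105.3]
tcp_rot: [3.141, 0.001, 1.571]
contact_force: [0.0, -1.0, 4.3]
grip_width: 45.7
```

```bash
python3 -m pendant '[{"linear":[0,0,15],"twist":0},{"linear":[0,0,45],"twist":0},{"linear":[-4,0,85],"twist":0},{"linear":[-10,15,115],"twist":0},{"linear":[-13,50,130],"twist":0},{"linear":[-13,95,130],"twist":0},{"linear":[-13,143,130],"twist":0},{"linear":[-13,191,130],"twist":0},{"linear":[-13,239,130],"twist":0},{"linear":[-13,287,130],"twist":0},{"linear":[-13,335,130],"twist":0},{"linear":[-13,383,130],"twist":0},{"linear":[-13,431,130],"twist":0},{"linear":[-13,479,130],"twist":0},{"linear":[-13,527,130],"twist":0},{"linear":[-13,575,130],"twist":0},{"linear":[-13,623,130],"twist":0},{"linear":[-13,671,130],"twist":-5},{"linear":[-13,715,130],"twist":-10},{"linear":[-13,750,130],"twist":-15}]' 255
python3 -m pendant '[{"linear":[0,40,0],"twist":-5},{"linear":[5,75,0],"twist":-12},{"linear":[20,88,0],"twist":-20},{"linear":[50,88,0],"twist":-28},{"linear":[85,88,0],"twist":-30},{"linear":[120,88,0],"twist":-30},{"linear":[138,88,0],"twist":-30},{"linear":[143,88,0],"twist":-30},{"linear":[143,88,0],"twist":-30},{"linear":[143,88,-30],"twist":-30},{"linear":[143,88,-65],"twist":-30},{"linear":[143,88,-98],"twist":-30},{"linear":[143,88,-118],"twist":-30},{"linear":[143,88,-127],"twist":-30},{"linear":[143,88,-130],"twist":-30},{"linear":[143,88,-130],"twist":-30}]' 255
```

```text
time: 24.88
tool_pos: [354.0, 382.5, 234.9]
tcp_rot: [-3.141, 0.001, 1.307]
contact_force: [0.3, -0.8, -1.6]
grip_width: 45.6
time: 26.88
tool_pos: [498.0, 469.4, 105.9]
tcp_rot: [3.141, -0.002, 0.786]
contact_force: [-0.1, -0.3, -1.3]
grip_width: 45.3
```

```bash
python3 -m pendant '[{"linear":[0,0,-1],"twist":0},{"linear":[0,0,-1],"twist":0}]' 255
python3 -m pendant '[{"linear":[0,0,0],"twist":0},{"linear":[0,0,0],"twist":0},{"linear":[0,0,0],"twist":0},{"linear":[0,0,0],"twist":0},{"linear":[0,0,20],"twist":0},{"linear":[0,0,65],"twist":0},{"linear":[0,0,110],"twist":0},{"linear":[-40,0,130],"twist":7},{"linear":[-90,0,130],"twist":15},{"linear":[-130,-30,130],"twist":24},{"linear":[-143,-80,130],"twist":33},{"linear":[-143,-140,130],"twist":42},{"linear":[-143,-200,130],"twist":45},{"linear":[-143,-260,130],"twist":45},{"linear":[-143,-320,130],"twist":45},{"linear":[-143,-380,130],"twist":45},{"linear":[-143,-440,130],"twist":45},{"linear":[-143,-460,130],"twist":45},{"linear":[-143,-460,130],"twist":45}]' 70
python3 - <<'E'
from h import *
c=cap('top'); np.savez('t2.npz',W=world(c),**c); cv2.imwrite('pics/c4.png',cv2.resize(c['frame'][170:250,110:240],None,fx=5,fy=5))
E
```

```text
time: 27.12
tool_pos: [498.4, 469.4, 105.3]
tcp_rot: [3.141, -0.003, 0.785]
contact_force: [-0.6, -1.1, 5.7]
grip_width: 45.7
time: 29.5
tool_pos: [354.8, 7.9, 233.9]
tcp_rot: [3.141, -0.0, 1.567]
contact_force: [-0.0, 0.3, -0.3]
grip_width: 66.5
```

View pics/c4.png

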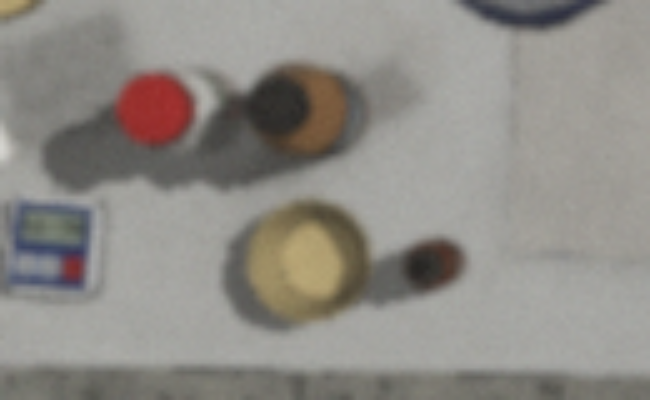

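Upright: white cap (156,108), amber cap (278,105), dish (307,261), dropper (425,265), timer untouched.

```bash
python3 - <<'E'
from h import *
D=np.load('t2.npz')
for n,p,z in(('dish',(307,261),38),('amber',(278,105),145),('white',(156,108),122),('teat',(425,265),98)): print(n,ray(D,110+p[0]/5-.4,170+p[1]/5-.4,z).round(1))
E
python3 -m pendant '[{"linear":[0,-50,0],"twist":0},{"linear":[5,-105,0],"twist":0},{"linear":[12,-160,0],"twist":0},{"linear":[18,-200,0],"twist":0},{"linear":[18,-212,0],"twist":0},{"linear":[18,-212,-10],"twist":0},{"linear":[18,-212,-60],"twist":0},{"linear":[18,-212,-100],"twist":0},{"linear":[18,-212,-110],"twist":0},{"linear":[18,-212,-110],"twist":0}]' 80
python3 - <<'E'
from h import *
D=cap('wrist','w3.png'); f=D['frame']; print(bot.get_obs()['tool_pos'])
m=(f.max(-1)<60)[140:215,215:290]; n,l,s,c=cv2.connectedComponentsWithStats(m.astype(np.uint8))
for i in range(1,n):
    if s[i,4]>30: print(s[i],c[i]+[215,140],ray(D,*(c[i]+[215,140]),57).round(1))
E
```

```text
dish [397.2 385.3  38. ]
amber [497.6 381.2 145. ]
white [495.4 463.6 122. ]
teat [398.5 296.   98. ]
time: 30.8
tool_pos: [373.0, -202.0, 124.0]
tcp_rot: [-3.141, -0.001, 1.572]
contact_force: [1.2, -0.2, -0.1]
grip_width: 63.3
[ 373.42593196 -202.70098987  124.67570583]
```

View pics/w3.png

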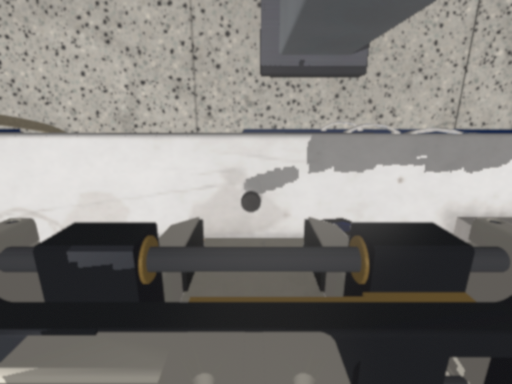

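```bash
python3 - <<'E'
from h import *
W=np.load('side0.npz')['W'][195:225,300:330].reshape(-1,3); p=W[W[:,0]<428]; p=p[(p[:,2]>5)]; print(p.min(0).round(),p.max(0).round(),np.percentile(p,[5,50,95],axis=0).round())
E
```

```text
[ 391. -175.   10.] [428. -74. 106.] [[ 395. -164.   19.]
 [ 414. -124.   61.]
 [ 428.  -80.   96.]]
```

```bash
python3 -m pendant '[{"linear":[0,-2.5,-20],"twist":0},{"linear":[0,-2.5,-45],"twist":0},{"linear":[0,-2.5,-65],"twist":0},{"linear":[0,-2.5,-78],"twist":0},{"linear":[0,-2.5,-85],"twist":0},{"linear":[0,-2.5,-87],"twist":0},{"linear":[0,-2.5,-87],"twist":0}]' 80
python3 -m pendant '[{"linear":[0,0,0],"twist":0},{"linear":[0,0,0],"twist":0},{"linear":[0,0,0],"twist":0},{"linear":[0,0,0],"twist":0},{"linear":[0,0,0],"twist":0},{"linear":[0,0,0],"twist":0},{"linear":[0,0,0],"twist":0},{"linear":[0,0,0],"twist":0}]' 255
```

```text
time: 31.72
tool_pos: [373.0, -205.7, 37.1]
tcp_rot: [3.141, 0.0, 1.571]
contact_force: [0.8, 1.1, -0.8]
grip_width: 62.9
time: 32.72
tool_pos: [372.8, -205.5, 36.7]
tcp_rot: [3.142, -0.0, 1.571]
contact_force: [0.1, 0.3, -0.2]
grip_width: 17.9
```

```bash
python3 -m pendant '[{"linear":[0,0,15],"twist":0},{"linear":[0,0,50],"twist":0},{"linear":[-6,0,100],"twist":0},{"linear":[-14,15,145],"twist":0},{"linear":[-18,50,165],"twist":0},{"linear":[-18,95,170],"twist":0},{"linear":[-18,143,170],"twist":0},{"linear":[-18,191,170],"twist":0},{"linear":[-18,239,170],"twist":0},{"linear":[-18,287,170],"twist":0},{"linear":[-18,335,170],"twist":0},{"linear":[-18,383,170],"twist":0},{"linear":[-18,431,170],"twist":5},{"linear":[-18,479,170],"twist":12},{"linear":[-10,525,170],"twist":20},{"linear":[5,560,170],"twist":30},{"linear":[20,582,170],"twist":38},{"linear":[24,589,170],"twist":38},{"linear":[24,589,170],"twist":38}]' 255
python3 - <<'E'
from h import *
D=cap('wrist','w4.png'); np.savez('w4.npz',W=world(D),**D); o=bot.get_obs(); print(o['tool_pos'],o['tcp_rot'],o['grip_width'])
E
```

```text
time: 35.1
tool_pos: [396.4, 383.1, 206.3]
tcp_rot: [-3.14, -0.0, 2.232]
contact_force: [-1.1, 0.2, 0.9]
grip_width: 17.8
[396.27929021 382.7657705  206.50152164] [-3.14042128e+00  9.38006724e-06  2.23189876e+00] 17.870775466556115
```

View pics/w4.png

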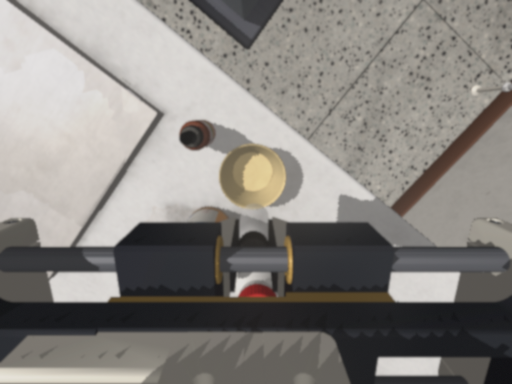

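Dish at (253,176), dropper at (196,134), vial between the fingers at (255,225).

```bash
python3 - <<'E'
from h import *
D=np.load('w4.npz'); f=D['frame'].astype(int)
m=np.zeros(f.shape[:2],bool); m[140:214,212:292]=(f[...,2]-f[...,0]>30)[140:214,212:292]
k=max(cv2.findContours(m.astype(np.uint8),0,1)[0],key=cv2.contourArea)[:,0]
P=np.array([ray(D,u,v,38)[:2] for u,v in cv2.convexHull(k)[:,0]])
for _ in range(2):
    s=np.linalg.lstsq(np.c_[2*P,np.ones(len(P))],(P**2).sum(1),rcond=None)[0]; r=np.sqrt(s[2]+s[0]**2+s[1]**2); e=np.linalg.norm(P-s[:2],axis=1)-r; P=P[abs(e)<3]
print(s[:2],r,len(P),P.min(0),P.max(0))
c,s=big((f.max(-1)<60)[120:150,175:206],175,120); print('teat',ray(D,*c,95).round(1))
E
```

```text
[397.53990741 382.46335332] 41.05593515787373 35 [356.70802443 341.42412221] [438.57932629 423.85706477]
teat [391.9 304.   95. ]
```

```bash
python3 -m pendant '[{"linear":[1,0.5,-30],"twist":0},{"linear":[1,0.5,-65],"twist":0},{"linear":[1,0.5,-95],"twist":0},{"linear":[1,0.5,-120],"twist":0},{"linear":[1,0.5,-140],"twist":0},{"linear":[1,0.5,-152],"twist":0},{"linear":[1,0.5,-160],"twist":0},{"linear":[1,0.5,-164],"twist":0},{"linear":[1,0.5,-166],"twist":0},{"linear":[1,0.5,-166],"twist":0}]' 255
```

```text
time: 36.4
tool_pos: [397.9, 384.1, 41.0]
tcp_rot: [3.141, -0.0, 2.234]
contact_force: [-0.4, -0.6, -0.2]
grip_width: 18.2
```

```bash
python3 -m pendant '[{"linear":[0,0,-1],"twist":0},{"linear":[0,0,-1],"twist":0}]' 255
python3 -m pendant '[{"linear":[0,0,-1],"twist":0},{"linear":[0,0,-1],"twist":0},{"linear":[0,0,-1],"twist":0},{"linear":[0,0,-1],"twist":0},{"linear":[0,0,8],"twist":0},{"linear":[0,0,30],"twist":0},{"linear":[0,0,70],"twist":0},{"linear":[0,0,120],"twist":0},{"linear":[0,0,170],"twist":0},{"linear":[-40,-50,190],"twist":0},{"linear":[-40,-110,190],"twist":0},{"linear":[-40,-170,190],"twist":0},{"linear":[-40,-230,190],"twist":0},{"linear":[-40,-290,190],"twist":0},{"linear":[-40,-340,190],"twist":0},{"linear":[-40,-340,190],"twist":0},{"linear":[-40,-340,190],"twist":0}]' 170
python3 - <<'E'
from h import *
c=cap('top'); s=cap('side'); np.savez('t3.npz',W=world(c),**c);np.savez('s3.npz',W=world(s),**s)
cv2.imwrite('pics/c5.png',np.vstack([cv2.resize(c['frame'][170:250,110:240],(520,320)),cv2.resize(s['frame'][150:230,80:210],(520,270))]))
E
```

```text
time: 36.65
tool_pos: [397.8, 384.1, 39.9]
tcp_rot: [3.141, -0.0, 2.234]
contact_force: [0.3, -0.3, -0.1]
grip_width: 18.1
time: 38.78
tool_pos: [357.8, 44.2, 230.2]
tcp_rot: [3.141, 0.0, 2.233]
contact_force: [-0.2, 0.8, -0.8]
grip_width: 31.0
```

View pics/c5.png

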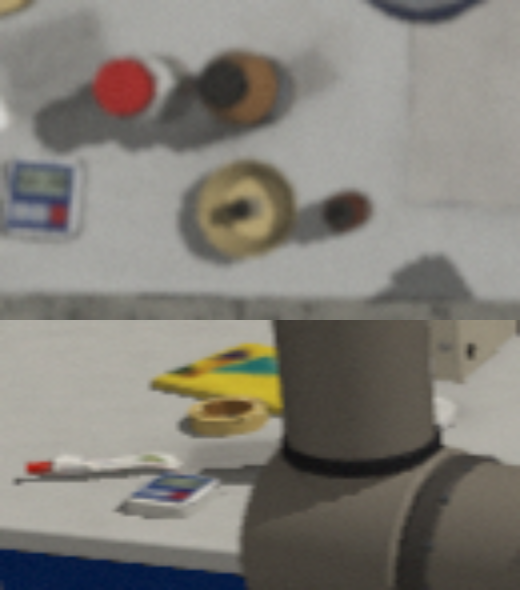

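Top: all stand, with the vial dark spot at (240,208) in the dish (245,210); the arm hides it in the side view. Check from the wrist at close range.

```bash
python3 -m pendant '[{"linear":[0,50,20],"twist":-10},{"linear":[0,100,40],"twist":-20},{"linear":[0,150,60],"twist":-30},{"linear":[0,200,80],"twist":-38},{"linear":[20,250,90],"twist":-38},{"linear":[45,300,90],"twist":-38},{"linear":[70,335,90],"twist":-38},{"linear":[70,335,90],"twist":-38},{"linear":[70,335,90],"twist":-38}]' 170
python3 - <<'E'
from h import *
D=cap('wrist'); np.savez('w5.npz',W=world(D),**D); cv2.imwrite('pics/w5.png',cv2.resize(D['frame'][100:250,130:400],(800,444)))
f=D['frame'].astype(int)
T=np.load('t3.npz'); W=T['W'][212:235,158:183].reshape(-1,3); p=W[W[:,2]>46]; print('vial depth top',len(p),p.mean(0).round(1) if len(p) else '',p.max(0).round())
print(bot.get_obs()['tool_pos'])
E
```

```text
time: 40.0
tool_pos: [426.5, 379.4, 319.3]
tcp_rot: [-3.14, 0.001, 1.573]
contact_force: [-0.2, 0.1, 0.5]
grip_width: 30.5
vial depth top 24 [400.  386.8  58.7] [407. 395.  63.]
[426.65208996 378.93288004 319.8333492 ]
```

View pics/w5.png

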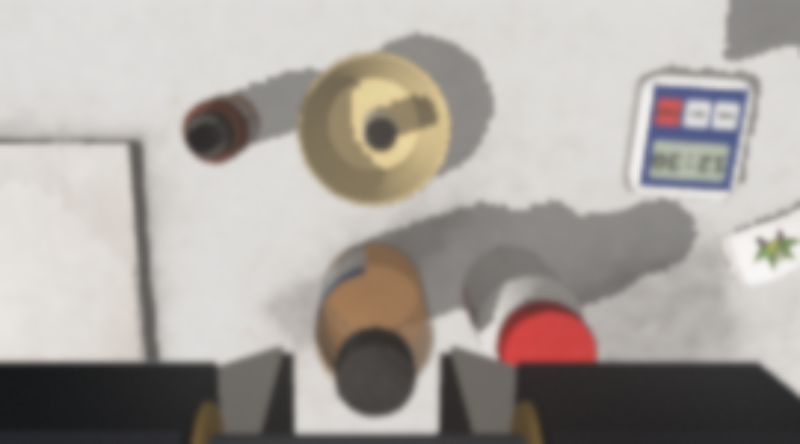

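Vial cap (380,132) stands at the dish centre (375,128); dropper (210,133), amber cap (376,372) and white cap (548,345) all upright.

```bash
python3 - <<'E'
from h import *
D=np.load('w5.npz'); k=270/800
g={n:ray(D,130+p[0]*k-.5,100+p[1]*k-.5,z)[:2] for n,p,z in(('dish',(375,128),38),('vial',(380,132),59),('amber',(376,372),145),('teat',(206,134),98),('white',(548,350),122))}
for n in g: print(n,g[n].round(1),(g[n]-g['dish']).round(1))
A=np.load('top0.npz')['frame'].astype(int);B=np.load('t3.npz')['frame'].astype(int)
for b in((100,135,200,238),(142,180,130,168)): d=abs(A-B)[b[2]:b[3],b[0]:b[1]].max(-1); print('bystander diff',d.mean().round(1),(d>40).sum())
E
```

```text
dish [396.2 382.9] [0. 0.]
vial [396.2 385.3] [0.  2.4]
amber [492.8 382.9] [96.7 -0. ]
teat [393.4 303.6] [ -2.8 -79.4]
white [491.1 463.9] [95. 81.]
bystander diff 8.9 110
bystander diff 3.3 0
```

```bash
python3 -c "
from plant import bot
print(bot.get_obs()['time'],bot.close_job())"
```

```text
the job is handed in; nothing more can be done
40.05 None
```

I set out the kit and handed it in at about 40 s of robot time. The job gives no verdict, but my last checks put everything upright and within tolerance.

The last wrist picture gives these centres, measured from the dish centre, which is at about (397, 383) mm:

| Object | Behind dish, x (mm) | Left of dish, y (mm) | Wanted |
|---|---|---|---|
| Vial | 0 | +2 | within 12 of the centre |
| Amber bottle | +97 | 0 | +98 ± 15 behind, within 14 sideways |
| White bottle | +95 | +81 | +98 ± 22 behind, 84 ± 14 from the amber (measured 81) |
| Dropper bottle | −3 | −79 | 83 ± 15 to the right, within 14 front to back |

- **Disagreements:** the robot's own release positions differ from the pictures by up to about 5 mm. They put the dropper at −83 mm and the white bottle at +86 mm. The views also differ by 2–3 mm on the dish's y position. All of these still fall inside the tolerances.
- **Regrip:** the first grip on the amber bottle landed on its shoulder, at 40 mm wide. I set it down and gripped it again on the cap before moving it.
- **Timer and petri dish:** before and after top views show no change at the petri dish. At the timer, 110 pixels changed. I put that down to the white bottle's shadow because the arm never went near it, but I did not measure the timer's position again.
- **Side view:** the arm blocked it at the end, so the upright check rests on the wrist and top views.

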